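# Spring the hanging rail back into the utensil stand

## Task

Take the sprung hanging rail off its wooden rest and fit it between the two posts of the utensil stand: push its red sprung end against the post that has the orange open-topped pocket, keep it compressed while you slide it down that post until it sits in the pocket, then ease it back so that its white tip springs fully home into the hole in the orange block on the other post. The orange fittings can be clamped higher or lower, so feel for the bottom of the pocket and never load the stand with more than about 20 N; leave the rail level and let go, and do not disturb the mug, the jar or the spatula.

Things in the scene. Friction and masses are not known exactly. Their poses are not given: they have to be found in the camera images.
- rail_mid (a point): Centre of the loose sprung rail (0.2 kg), on its axis, which is this frame's y. Middle: black rubber grip 70 mm long, 20 x 20 mm in section (grip it here, across x); then 18 mm square aluminium tube to 68 mm either side. At the start it lies level on the rest, axis 45 mm above the table. Free length over all 214 mm.
- rail_foot (a point): Outer end of the rail's red round plunger (10 mm diameter), on the axis, on the rail's +y side: 104 mm from rail_mid when free. It pushes in by up to 24 mm (then a hard stop) and springs back: 1.2 N at once, then 0.3 N more per mm (8.4 N at the stop). Axes as rail_mid.
- rail_tip (a point): End of the rail's white tapered tip, on the axis, on the -y side, 110 mm from rail_mid. The tip is 10 mm long and 9 mm in diameter, in front of a 26 mm collar whose outer face is 100 mm from rail_mid; behind it a 12 mm round rod. Axes as rail_mid.
- rest: Fixed wooden rest on which the rail lies at the start, along the rest's y. Base 70 (x) x 150 (y) x 14 mm, origin at the centre of its underside; two saddles at y = -56 and +56 mm, each 14 mm long in y and 40 mm wide in x, floor 36 mm above the table, with cheeks up to 48 mm, 24 mm apart.
- stand: Fixed utensil stand, origin at the centre of its underside, on the table. Base 110 (x) x 270 (y) x 12 mm; two dark steel posts 44 mm wide in x, +y 165 mm and -y 120 mm tall. Seated, the rail lies along the stand's y with its centre at x = 0, y = 0, red end at +y, plunger pushed in 4 mm. The seated axis is 60 to 92 mm above the table: clamped fast, differs each time, not measured, must be felt.
- pocket_post (a point): Top centre of the inner face (at stand y = +100 mm) of the post with the pocket, 165 mm up. Axes as the stand. Lower on this flat face is the orange open-topped pocket for the red plunger: it sticks out 10 mm, walls 15 mm apart in x, flared lips to 21 mm above the seated axis, floor 5 mm below that axis. The plunger rubs on the face while sliding down, so the rail feels an upward drag.
- socket_post (a point): Top centre of the inner face (at stand y = -112 mm) of the other post, 120 mm up. On it an orange block 40 mm wide (x), 12 mm thick, inner face at y = -100 mm, from 30 mm below to 40 mm above the seated axis (same as the pocket's), with an 15 mm square hole on that axis for the white tip. To pass the block, the rail must be more than 10 mm further to +y than seated.
- mug_mid (a point): White mug, 80 mm diameter, 90 mm tall, loose; this point is half-way up its axis. Leave alone.
- jar_mid (a point): Storage jar with wooden lid, 90 mm diameter, 140 mm tall, loose; this point is half-way up its axis. Leave alone.
- spatula_grip (a point): Black spatula lying loose on the worktop, about 280 mm long, lower than 30 mm; this point is on its handle. Leave alone.
Things that resemble listed ones, but are neither listed nor needed, are in the scene too. There is more than one size of the part that bears rail_mid; the job needs the largest.

How it is judged (in metres and radians):
On the way, in this order (a step that is already met when the one before it is completed fails the run):
1. the rail is compressed against the stand, short enough to pass between the posts (distance between rail_foot and rail_tip below 0.2015 m and contact force between rail and stand above 1.5 N and y of rail_foot in the frame of stand above 0.094 m), for 0.2 s.
2. the white tip is in the hole of the orange block and the red end is in the pocket (y of rail_tip in the frame of stand below -0.106 m and z of rail_tip in the frame of stand between 0.052 and 0.099 m and y of rail_foot in the frame of stand above 0.097 m), for 0.2 s.
At the end, for the whole second after the job is handed in: The rail sits between the posts at rest and released: white tip at least 7 of its 10 mm inside the hole, red plunger against the other post between the walls of its pocket, rail level within 2.5 degrees, held by its spring (y of rail_tip in the frame of stand between -0.114 and -0.107 m and x of rail_tip in the frame of stand between -0.007 and 0.007 m and z of rail_tip in the frame of stand between 0.052 and 0.099 m and y of rail_foot in the frame of stand above 0.097 m and x of rail_foot in the frame of stand between -0.006 and 0.006 m and angle between rail_mid's own y axis and vertical between 1.526 and 1.616 rad and contact force between rail and stand above 1 N and linear speed of rail below 0.02 m/s); the robot touches nothing.
It fails at once if the rail loads the stand with more than 25 N (contact force between rail and stand above 25 N).
It fails at once if the robot itself pushes the stand with more than 25 N (contact force between the arm and stand above 25 N).
It fails at once if the mug is moved by more than 20 mm (distance of mug_mid from where it was at the start of the episode above 0.02 m).
It fails at once if the jar is moved by more than 20 mm (distance of jar_mid from where it was at the start of the episode above 0.02 m).
It fails at once if the spatula is moved by more than 20 mm (distance of spatula_grip from where it was at the start of the episode above 0.02 m).
It also fails if it takes over 48 s, if anything falls off the work surface, if the arm or the gripper's body presses on something with over 40 N, if the wrist force passes 120 N, or if a joint passes its speed limit or range.

## Robot

A 7-joint arm with a two-finger parallel gripper is mounted at the origin on the work surface. World frame = base frame: x ahead of the robot, y to its left, z up, the work surface at z = 0. Lengths are in mm, angles in rad, forces in N, time in s.
With the tool pointing down it reaches from about 400 to 925 mm from the base axis. Payload 4.1 kg.
Tool frame: the origin (TCP) lies midway between the tips of the shut fingers; the grasp point (between the pads) lies 19 mm behind it; z points along the fingers, y is the line along which they close (so a half turn about z gives the same grasp; the last joint's range is limited). The gripper opens to 85 mm and grips with 20 to 120 N. Pads are 22 mm wide; open, the fingers measure 114 mm over their backs; the gripper's body (76 mm by 85 mm) begins 54 mm behind the grasp point. The pads swing forward as they close: fully open they stand 13 mm farther back than shut.
Start: joints at [-1.206, 0.398, 0.045, 1.537, -0.019, 1.207, -0.051], TCP at [290.763, 581.378, 231.347] pointing down, gripper open.
Joint ranges: [-2.82, 2.82], [-0.49, 2.23], [-1.37, 1.46], [0, 2.46], [-1.36, 4.5], [0.23, 2], [-2.94, 2.94]. Speed limits (rad/s): [2.57, 2.57, 3.14, 3.14, 3.14, 3.14, 3.14].

## Interface

Orientations are given as a 3x3 rotation matrix whose columns are the frame's x, y, z axes.
In Python, from rig import read_state, camera, get_calibration, job gives the robot as it stands. The module is installed in compiled form; this text tells all that it offers.
- The arm moves only by the shell command python3 -m inch 'ROWS' [OPENING] [FORCE]. ROWS is JSON, a list of rows, each an object of numbers: "x", "y", "z": the shift along the tool's x, y, z in cm; "ax", "ay", "az": the turn, a rotation vector about the tool's x, y, z in degrees. In form: [{"x": .., "y": .., "z": .., "ax": .., "ay": .., "az": ..}, ...]. A call has 1 to 12 rows; each row shifts and turns the commanded pose from where the row before left it, along the tool's axes as they then stand; what a row does not reach is not made up. A row lasts 1/8 s, in which the tool goes at most 62.5 mm and 10.7 degrees, less where a joint would pass 70% of its speed; a pose out of reach is approached as far as the arm can. A call with a gripper value outside its range is refused whole. OPENING is the closure, from 0 (fully open) to 1 (shut), set as the call begins (- or left out, the last holds). The fingers move at their own pace and stop on an object; FORCE is the grip in N (left out, the last holds). Time passes only in rows, so rows that do not move let the fingers close. It gives the time, the measured TCP pose, the force, the opening and the grip force at its end, in the units of the state.
- read_state(): the state, without advancing time (a new reading comes with each control period).
- camera(name): name is "side" or "top" or "wrist"; returns (picture, depth): 480x640x3 uint8, blue, green, red; 480x640 float32, mm along the optical axis (not along the pixel's ray), 0 where there is no reading.
- get_calibration(name): a dict with "fx", "fy", "cx", "cy" (pixels), "origin" and "orientation" of the camera in the world; the wrist camera has in their place "mount" (4x4, takes a point from camera to tool coordinates, whose origin is the TCP and whose axes are the flange's). Camera axes: x right, y up, looking along -z (the intrinsics and any distortion apply to the point x, -y, -z); pixel columns grow to the right and rows downward; lengths in mm; the calibration is good to about 2 mm. A picture is of the moment at which its call begins: read the wrist's pose just before it. get_calibration takes no time and is no camera call.
- job.close_job(): hands the job in; it is judged then, once.
The state is a dict: "time": time; "qpos": joint angles; "dq": joint speeds; "tau": joint torques, N m; "eef_pos": TCP position; "orientation": TCP orientation; "ft_force": force on the tool from outside, world axes, zero at the start; "torque": the same for the moment, N m; "opening": opening from 0.0 (shut) to 1.0 (fully open); "grip_force": force on a finger pad.
Only numpy, scipy, OpenCV 4.12 (cv2) and the standard library are available. Lean on these libraries where they do the work, as an engineer would, in place of code of your own. Each camera call takes 0.05 s, during which the arm holds its last target. There are 200 camera calls.

## Working session

There is one attempt and no reset: what is moved stays moved. The work goes in short steps, Python scripts to look and compute and a shell command to move; the robot and the scene stay as the last step left them, time stands still between calls to the robot, and variables do not carry over. Pictures are saved under pics/ and viewed, at most 10 in all, crops included, and the job is handed in when it is done.

```bash
mkdir -p pics; cat > h.py <<'E'
import numpy as np,cv2
from rig import read_state,camera,get_calibration
def world(name,depth,st=None):
    c=get_calibration(name)
    v,u=np.mgrid[0:480,0:640]
    P=np.stack([(u-c['cx'])/c['fx']*depth,-(v-c['cy'])/c['fy']*depth,-depth],-1)
    if name=='wrist':
        M=np.array(c['mount']);P=P@M[:3,:3].T+M[:3,3]
        return P@np.array(st['orientation']).T+np.array(st['eef_pos'])
    return P@np.array(c['orientation']).T+np.array(c['origin'])
def grab(name,f):
    st=read_state();im,d=camera(name);cv2.imwrite('pics/'+f+'.png',im);np.save('pics/'+f+'.npy',d)
    return im,d,world(name,d,st)
E
python3 - <<'E'
from h import *
s=read_state();print({k:np.round(v,3).tolist() for k,v in s.items()})
for n in ('top','side'):
    c=get_calibration(n);print(n,c)
    grab(n,n+'1')
E
```

```text
{'time': 0.0, 'qpos': [-1.206, 0.399, 0.045, 1.538, -0.019, 1.207, -0.051], 'dq': [-0.001, -0.0, -0.001, 0.0, -0.0, -0.001, -0.001], 'tau': [-0.0, -47.512, 1.364, -25.423, 0.011, 0.009, -0.0], 'eef_pos': [290.487, 580.75, 230.256], 'orientation': [[-0.894, 0.447, -0.001], [0.447, 0.894, -0.002], [-0.0, -0.002, -1.0]], 'ft_force': [0.122, -0.47, -0.143], 'torque': [-0.021, -0.027, 0.002], 'grip_force': 0.0, 'opening': 1.001}
top {'fx': 477.26412338307745, 'fy': 477.26412338307745, 'cx': 319.64593213129905, 'cy': 236.8744532816709, 'origin': array([ 511.13616043,    9.50816857, 1023.29500042]), 'orientation': array([[-0.02600386,  0.99724222, -0.06951081],
       [-0.99927759, -0.02785871, -0.02584931],
       [-0.0277145 ,  0.06878841,  0.99724624]])}
side {'fx': 462.24120487034895, 'fy': 462.24120487034895, 'cx': 321.10695669167046, 'cy': 243.8010859064359, 'origin': array([ 334.49474893, -700.25678069,  653.0902447 ]), 'orientation': array([[ 0.95691362,  0.17490609, -0.23178479],
       [-0.28996016,  0.53304125, -0.79485227],
       [-0.01547365,  0.82781332,  0.56079023]])}
```

View pics/top1.png

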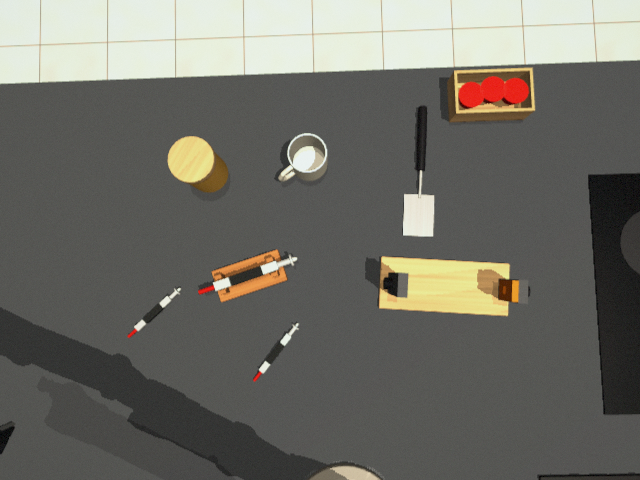

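View pics/side1.png

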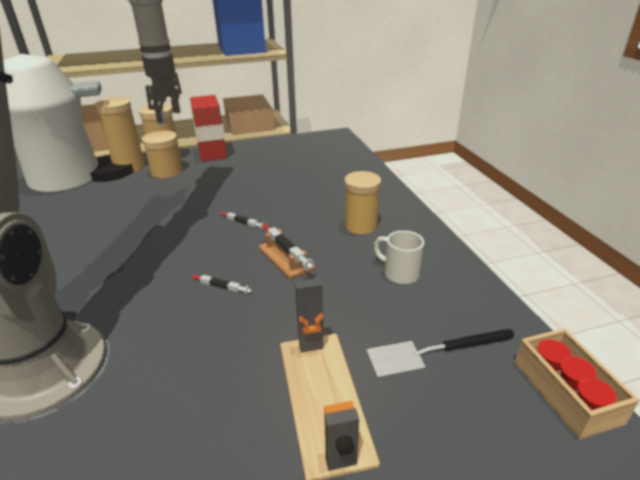

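The top view shows the rail on its rest with the red end at about (205,290) and the tip at (295,259). The stand has its pocket post at (396,284) and its socket post at (515,290). The side view confirms the orange pocket fork is on the far, taller post. The two small rails are decoys.

```bash
cat > m1.py <<'E'
from h import *
im=cv2.imread('pics/top1.png');d=np.load('pics/top1.npy');W=world('top',d)
hsv=cv2.cvtColor(im,cv2.COLOR_BGR2HSV)
def box(u0,u1,v0,v1):
    m=np.zeros((480,640),bool);m[v0:v1,u0:u1]=1;return m&(d>0)
def rect(name,m):
    p=W[m][:,:2].astype(np.float32);r=cv2.minAreaRect(p);print(name,m.sum(),'c',np.round(r[0],1),'sz',np.round(r[1],1),'ang',round(r[2],2),'z',np.round(np.percentile(W[m][:,2],[5,50,95]),1))
R=box(190,305,240,310)
rect('rail',R&(W[...,2]>40))
red=R&((hsv[...,0]<8)|(hsv[...,0]>172))&(hsv[...,1]>180)&(hsv[...,2]>80);rect('red',red)
rect('rest base',R&(W[...,2]>8)&(W[...,2]<20)&(hsv[...,1]>100))
blk=R&(W[...,2]>44)&(hsv[...,2]<60);rect('grip',blk)
S=box(370,535,245,325)
rect('stand base',S&(abs(W[...,2]-12)<6)&(hsv[...,1]>50))
rect('post+',S&(W[...,2]>155));rect('post-',S&(W[...,2]>112)&(W[...,2]<130)&(np.arange(640)[None]>470))
og=S&(hsv[...,0]<14)&(hsv[...,1]>200)&(hsv[...,2]>120)&(W[...,2]>60);rect('orange',og)
x=W[R&(W[...,2]>40)][:,:2];mu=x.mean(0);w,v=np.linalg.eigh(np.cov((x-mu).T));a=v[:,1];a=a*np.sign(a[1]);t=(x-mu)@a
print('rail axis',a,np.degrees(np.arctan2(-a[0],a[1])),'ends',mu+a*t.min(),mu+a*t.max(),'mu',mu)
s=get_calibration('side');im2=cv2.imread('pics/side1.png');d2=np.load('pics/side1.npy');W2=world('side',d2);h2=cv2.cvtColor(im2,cv2.COLOR_BGR2HSV)
m=np.zeros((480,640),bool);m[300:350,295:330]=1;m&=(h2[...,0]<16)&(h2[...,1]>170)&(h2[...,2]>80)&(d2>0)
print('fork',m.sum(),np.round(np.percentile(W2[m],[5,50,95],axis=0),1))
m=np.zeros((480,640),bool);m[398:416,320:360]=1;m&=(h2[...,0]<16)&(h2[...,1]>170)&(d2>0)
print('block',m.sum(),np.round(np.percentile(W2[m],[5,50,95],axis=0),1))
m=np.zeros((480,640),bool);m[275:355,290:330]=1;m&=(d2>0)&(W2[...,2]>30)
print('post+ side',np.round(np.percentile(W2[m],[5,50,95],axis=0),1))
E
python3 m1.py
```

```text
rail 960 c [506.  185.4] sz [ 39.8 212.5] ang 17.19 z [45.  52.4 56.3]
red 73 c [477.3 273.9] sz [ 8.5 40.2] ang 16.95 z [26.8 47.7 51.4]
rest base 1427 c [505.  188.3] sz [ 69.4 149.8] ang 17.0 z [ 9.9 13.  16.3]
grip 278 c [504.1 187.3] sz [17.5 65.6] ang 17.83 z [51.1 53.9 56.7]
stand base 6011 c [ 472.9 -221.8] sz [269.8 110. ] ang 85.21 z [ 8.1 11.1 14.2]
post+ 262 c [ 482.4 -113.2] sz [18.3 43.1] ang 85.42 z [161.2 164.1 166.5]
post- 400 c [ 463.3 -336.1] sz [31.3 43.9] ang 85.95 z [116.1 119.2 122. ]
orange 17 c [ 463.9 -325. ] sz [ 5.1 13.7] ang 89.37 z [70.1 72.6 74.3]
rail axis [-0.30390309  0.95270295] 17.692183562929337 ends [538.08875781  84.1134726 ] [473.51049601 286.55925806] mu [506.37310931 183.53856075]
fork 163 [[ 465.5 -133.9   71.4]
 [ 482.6 -130.9   79.1]
 [ 496.3 -125.1  101. ]]
block 145 [[ 446.9 -333.1  119.5]
 [ 463.2 -328.8  120.8]
 [ 478.9 -324.1  122.4]]
post+ side [[ 460.9 -131.6   39.2]
 [ 480.6 -122.2  110. ]
 [ 501.4 -109.7  165.2]]
```

```bash
python3 -m inch '[{"x":-3.68,"y":-2.55},{"x":-3.68,"y":-2.55},{"x":-3.68,"y":-2.55},{"x":-3.68,"y":-2.55},{"x":-3.68,"y":-2.55},{"x":-3.68,"y":-2.55},{"x":-3.68,"y":-2.55},{"x":-3.68,"y":-2.55},{"x":-3.68,"y":-2.55},{"x":-3.68,"y":-2.55},{},{}]' 0; python3 -m inch '[{"az":9.24,"z":1},{"az":9.24,"z":1},{"az":9.24,"z":1},{"az":9.24},{"az":9.24},{},{}]'
cat > st.py <<'E'
from h import *
s=read_state();R=np.array(s['orientation']);p=np.array(s['eef_pos'])
print('t',s['time'],'p',p.round(1),'yaw_toolx-from-worldY',round(np.degrees(np.arctan2(-R[0,0],R[1,0])),2),'z',R[:,2].round(3),'F',np.round(s['ft_force'],2),'T',np.round(s['torque'],2),'op',round(s['opening'],3),'g',s['grip_force'],'q',np.round(s['qpos'],2))
E
python3 st.py
python3 - <<'E'
from h import *
im,d,W=grab('wrist','w1')
np.save('pics/w1W.npy',W)
E
```

```text
t 0.1 p [290.5 580.9 230.4] yaw_toolx-from-worldY 63.43 z [-0.001 -0.002 -1.   ] F [-0.15  0.56 -0.26] T [-0.04 -0.03  0.02] op 0.998 g 0.0 q [-1.21  0.4   0.05  1.54 -0.02  1.21 -0.05]invalid input at $[0]: expected keys x, y, z, ax, ay, az
invalid input at $[0]: expected keys x, y, z, ax, ay, az
```

View pics/w1.png

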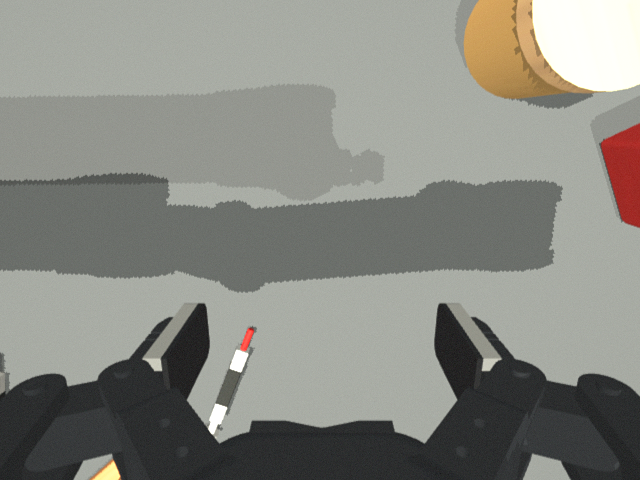

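The rows need all six keys, so the arm has not moved. The wrist picture shows only the start surroundings, with a small decoy rail at (232,380).

```bash
python3 -m inch '[{"x":-3.68,"y":-2.55,"z":0,"ax":0,"ay":0,"az":0},{"x":-3.68,"y":-2.55,"z":0,"ax":0,"ay":0,"az":0},{"x":-3.68,"y":-2.55,"z":0,"ax":0,"ay":0,"az":0},{"x":-3.68,"y":-2.55,"z":0,"ax":0,"ay":0,"az":0},{"x":-3.68,"y":-2.55,"z":0,"ax":0,"ay":0,"az":0},{"x":-3.68,"y":-2.55,"z":0,"ax":0,"ay":0,"az":0},{"x":-3.68,"y":-2.55,"z":0,"ax":0,"ay":0,"az":0},{"x":-3.68,"y":-2.55,"z":0,"ax":0,"ay":0,"az":0},{"x":-3.68,"y":-2.55,"z":0,"ax":0,"ay":0,"az":0},{"x":-3.68,"y":-2.55,"z":0,"ax":0,"ay":0,"az":0},{"x":0,"y":0,"z":0,"ax":0,"ay":0,"az":0}]' 0; python3 -m inch '[{"x":0,"y":0,"z":1,"ax":0,"ay":0,"az":9.24},{"x":0,"y":0,"z":1,"ax":0,"ay":0,"az":9.24},{"x":0,"y":0,"z":1,"ax":0,"ay":0,"az":9.24},{"x":0,"y":0,"z":0,"ax":0,"ay":0,"az":9.24},{"x":0,"y":0,"z":0,"ax":0,"ay":0,"az":9.24},{"x":0,"y":0,"z":0,"ax":0,"ay":0,"az":0},{"x":0,"y":0,"z":0,"ax":0,"ay":0,"az":0}]'
python3 st.py
python3 - <<'E'
from h import *
im,d,W=grab('wrist','w2')
np.save('pics/w2W.npy',W)
E
```

```text
time: 1.52
eef_pos: [507.5, 183.9, 231.3]
orientation: [[-0.891, 0.454, 0.001], [0.454, 0.891, -0.002], [-0.001, -0.001, -1.0]]
ft_force: [0.3, 0.6, 0.3]
opening: 1.001
grip_force: 0.0
time: 2.4
eef_pos: [505.5, 189.3, 201.2]
orientation: [[-0.299, 0.954, -0.0], [0.954, 0.299, 0.0], [0.0, -0.0, -1.0]]
ft_force: [-0.5, -0.1, -0.6]
opening: 1.005
grip_force: 0.0
t 2.4 p [505.5 189.3 201.2] yaw_toolx-from-worldY 17.41 z [-0.  0. -1.] F [-0.48 -0.07 -0.57] T [0.   0.01 0.05] op 1.005 g 0.0 q [-0.76  0.24  0.38  1.85 -0.1   1.07 -0.04]
```

View pics/w2.png

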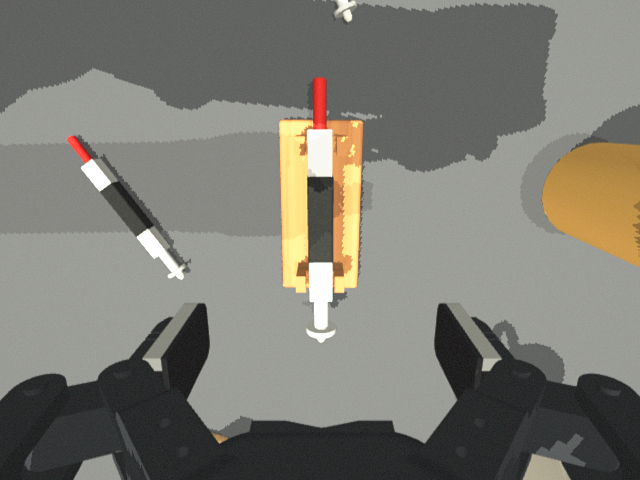

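The rail stands upright in the picture at column 320, with its red end at row 78 and its tip at row 341. It is centred between the fingers, and the yaw matches.

```bash
python3 - <<'E'
from h import *
W=np.load('pics/w2W.npy');im=cv2.imread('pics/w2.png');hsv=cv2.cvtColor(im,cv2.COLOR_BGR2HSV)
s=read_state();R=np.array(s['orientation']);p=np.array(s['eef_pos'])
m=np.zeros((480,640),bool);m[70:345,280:365]=1
T=(W-p)@R
g=m&(W[...,2]>48)&(W[...,2]<60)
t=T[g];print(g.sum(),np.percentile(t,[1,50,99],axis=0).round(1))
for a,b in ((0,35),(36,66),(-66,-36)):
    pass
b=g&(hsv[...,2]<70);print('grip',b.sum(),np.percentile(T[b],[1,50,99],axis=0).round(1))
a=m&(W[...,2]>40);print('all',T[a].min(0).round(1),T[a].max(0).round(1))
E
```

```text
5715 [[-9.890e+01 -1.780e+01  1.442e+02]
 [ 6.300e+00 -1.000e-01  1.470e+02]
 [ 9.980e+01  1.790e+01  1.531e+02]]
grip 396 [[-18.5  -9.1 144.7]
 [ 27.8  -0.  146.2]
 [ 33.8   9.2 147.9]]
all [-110.5  -20.4 -142.7] [103.3  20.2 161.2]
```

```bash
python3 -m inch '[{"x":0,"y":0,"z":4,"ax":0,"ay":0,"az":0},{"x":0,"y":0,"z":4,"ax":0,"ay":0,"az":0},{"x":0,"y":0,"z":4,"ax":0,"ay":0,"az":0},{"x":0,"y":0,"z":3,"ax":0,"ay":0,"az":0},{"x":0,"y":0,"z":1.5,"ax":0,"ay":0,"az":0},{"x":0,"y":0,"z":0.8,"ax":0,"ay":0,"az":0},{"x":0,"y":0,"z":0,"ax":0,"ay":0,"az":0},{"x":0,"y":0,"z":0,"ax":0,"ay":0,"az":0}]' 0; python3 -m inch '[{"x":0,"y":0,"z":0,"ax":0,"ay":0,"az":0},{"x":0,"y":0,"z":0,"ax":0,"ay":0,"az":0},{"x":0,"y":0,"z":0,"ax":0,"ay":0,"az":0},{"x":0,"y":0,"z":0,"ax":0,"ay":0,"az":0},{"x":0,"y":0,"z":0,"ax":0,"ay":0,"az":0},{"x":0,"y":0,"z":0,"ax":0,"ay":0,"az":0},{"x":0,"y":0,"z":0,"ax":0,"ay":0,"az":0},{"x":0,"y":0,"z":0,"ax":0,"ay":0,"az":0}]' 1 70
```

```text
time: 3.45
eef_pos: [506.7, 189.1, 29.3]
orientation: [[-0.296, 0.955, 0.002], [0.955, 0.296, 0.001], [0.0, 0.002, -1.0]]
ft_force: [0.6, 0.1, 0.3]
opening: 1.0
grip_force: 0.0
time: 4.45
eef_pos: [506.0, 188.8, 28.6]
orientation: [[-0.296, 0.955, 0.0], [0.955, 0.296, 0.0], [0.0, 0.0, -1.0]]
ft_force: [-0.9, -0.6, 5.5]
opening: 0.219
grip_force: 69.1
```

```bash
python3 -m inch '[{"x":0,"y":0,"z":-1,"ax":0,"ay":0,"az":0},{"x":0,"y":0,"z":-4,"ax":0,"ay":0,"az":0},{"x":0,"y":0,"z":-4,"ax":0,"ay":0,"az":0},{"x":0,"y":0,"z":-4,"ax":0,"ay":0,"az":0},{"x":0,"y":0,"z":-4,"ax":0,"ay":0,"az":0},{"x":0,"y":0,"z":0,"ax":0,"ay":0,"az":0},{"x":0,"y":0,"z":0,"ax":0,"ay":0,"az":0},{"x":0,"y":0,"z":0,"ax":0,"ay":0,"az":0}]'
python3 -m inch '[{"x":-4.1,"y":-1.64,"z":0,"ax":0,"ay":0,"az":0},{"x":-4.1,"y":-1.64,"z":0,"ax":0,"ay":0,"az":0},{"x":-4.1,"y":-1.64,"z":0,"ax":0,"ay":0,"az":0},{"x":-4.1,"y":-1.64,"z":0,"ax":0,"ay":0,"az":0},{"x":-4.1,"y":-1.64,"z":0,"ax":0,"ay":0,"az":0},{"x":-4.1,"y":-1.64,"z":0,"ax":0,"ay":0,"az":0},{"x":-4.1,"y":-1.64,"z":0,"ax":0,"ay":0,"az":0},{"x":-4.1,"y":-1.64,"z":0,"ax":0,"ay":0,"az":0},{"x":-4.1,"y":-1.64,"z":0,"ax":0,"ay":0,"az":0},{"x":-4.1,"y":-1.64,"z":0,"ax":0,"ay":0,"az":0},{"x":0,"y":0,"z":0,"ax":0,"ay":0,"az":0}]'
python3 -m inch '[{"x":0,"y":0,"z":0,"ax":0,"ay":0,"az":7.3},{"x":0,"y":0,"z":0,"ax":0,"ay":0,"az":7.3},{"x":0,"y":0,"z":0,"ax":0,"ay":0,"az":7.3},{"x":0,"y":0,"z":0,"ax":0,"ay":0,"az":0},{"x":0,"y":0,"z":0,"ax":0,"ay":0,"az":0}]'
python3 st.py
cat > m2.py <<'E'
# stand from the wrist view
import sys
from h import *
f=sys.argv[1]
s=read_state();R=np.array(s['orientation']);p=np.array(s['eef_pos'])
im,d,W=grab('wrist',f);np.save('pics/'+f+'W.npy',W)
hsv=cv2.cvtColor(im,cv2.COLOR_BGR2HSV)
def rect(n,m):
    if m.sum()<10: print(n,'none');return
    r=cv2.minAreaRect(W[m][:,:2].astype(np.float32));print(n,m.sum(),np.round(r[0],1),np.round(r[1],1),round(r[2],2),np.round(np.percentile(W[m][:,2],[5,50,95]),1))
ok=(d>0)&(abs(W[...,0]-473)<80)
rect('post+',ok&(W[...,2]>155)&(W[...,2]<172)&(W[...,1]>-150)&(W[...,1]<-90))
rect('post-',ok&(W[...,2]>112)&(W[...,2]<128)&(W[...,1]<-300))
o=ok&(hsv[...,0]<16)&(hsv[...,1]>180)&(hsv[...,2]>90)&(W[...,2]>50)
rect('fork',o&(W[...,1]>-160));rect('block',o&(W[...,1]<-280))
rect('base',ok&(abs(W[...,2]-12)<4)&(hsv[...,1]>40))
E
python3 m2.py w3
```

```text
time: 5.45
eef_pos: [504.6, 188.3, 196.6]
orientation: [[-0.296, 0.955, -0.003], [0.955, 0.296, -0.002], [-0.001, -0.003, -1.0]]
ft_force: [-0.1, 0.0, -1.2]
opening: 0.222
grip_force: 68.8
time: 6.82
eef_pos: [468.5, -255.7, 197.4]
orientation: [[-0.289, 0.957, -0.002], [0.957, 0.289, -0.002], [-0.002, -0.003, -1.0]]
ft_force: [0.2, 0.2, -0.7]
opening: 0.222
grip_force: 68.7
time: 7.45
eef_pos: [470.6, -250.7, 197.7]
orientation: [[0.079, 0.997, -0.001], [0.997, -0.079, 0.001], [0.001, -0.001, -1.0]]
ft_force: [-0.1, 0.4, -1.1]
opening: 0.219
grip_force: 68.7
t 7.45 p [ 470.6 -250.7  197.7] yaw_toolx-from-worldY -4.52 z [-0.001  0.001 -1.   ] F [-0.13  0.35 -1.07] T [-0.05  0.01  0.01] op 0.219 g 68.67946028709412 q [-0.2   0.28  0.73  1.87 -0.21  1.07  0.54]
post+ none
post- none
fork 2551 [ 479.3 -140.9] [38.9 41.1] 84.84 [ 93.4 217.4 219.7]
block none
base 22801 [ 473.8 -214.8] [251.4 110.3] 85.19 [10.8 12.1 13.4]
```

View pics/w3.png

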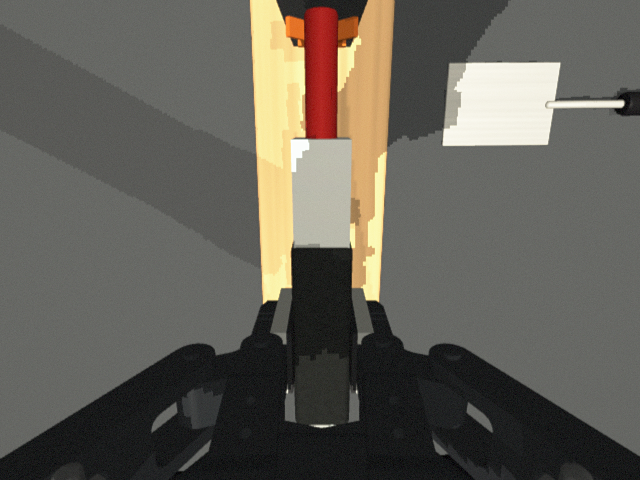

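The rail is held: its red end is at (321,10) and the pocket's orange fork lies below it at (322,30), roughly centred. Next I check the fork's centre, its height and the lie of the rail in the grip.

```bash
python3 - <<'E'
from h import *
W=np.load('pics/w3W.npy');im=cv2.imread('pics/w3.png');hsv=cv2.cvtColor(im,cv2.COLOR_BGR2HSV)
s=read_state();R=np.array(s['orientation']);p=np.array(s['eef_pos']);T=(W-p)@R
a=np.radians(-4.81);Y=np.array([-np.sin(a),np.cos(a)]);X=np.array([Y[1],-Y[0]]);c=np.array([472.9,-221.8])
S=np.stack([(W[...,:2]-c)@X,(W[...,:2]-c)@Y,W[...,2]],-1)
o=(hsv[...,0]<16)&(hsv[...,1]>180)&(hsv[...,2]>60)&(W[...,2]>50)&(W[...,2]<130)
print('fork stand',np.percentile(S[o],[1,50,99],axis=0).round(1))
f=np.where(o)[1]; print('fork cols',f.min(),f.max())
b=(abs(W[...,2]-12)<4)&(hsv[...,1]>40);print('base x',np.percentile(S[b],[.5,99.5],axis=0).round(1))
top=(abs(S[...,0])<30)&(W[...,2]>206)&(np.arange(480)[:,None]<240)
red=top&(hsv[...,1]>150);wh=top&(hsv[...,1]<60)
for n,m in(('red',red),('tube',wh)):
    for lo,hi in((35,50),(50,67),(68,85),(85,106)):
        k=m&(T[...,0]>lo)&(T[...,0]<hi)
        if k.sum()>20: print(n,lo,'tool y',np.percentile(T[k][:,1],[2,98]).round(2),'topz',np.percentile(W[k][:,2],90).round(2))
print('foot tool x',T[red][:,0].max())
E
```

```text
fork stand [[-19.5  90.1  74.2]
 [  9.9  94.7  98.8]
 [ 20.1 100.5 113.3]]
fork cols 285 357
base x [[ -54.2 -110.7    9.6]
 [  55.1  131.2   14.1]]
red 68 tool y [-4.01  5.26] topz 219.56
red 85 tool y [-4.1   5.15] topz 219.53
tube 35 tool y [-7.82  9.25] topz 223.98
tube 50 tool y [-7.95  9.25] topz 224.02
tube 68 tool y [-7.26  8.64] topz 340.48
foot tool x 105.01348111173122
```

```bash
python3 -m inch '[{"x":0,"y":0,"z":2,"ax":0,"ay":0,"az":0.3},{"x":0,"y":0,"z":2.5,"ax":0,"ay":0,"az":0},{"x":0,"y":0,"z":2,"ax":0,"ay":0,"az":0},{"x":0,"y":0,"z":0,"ax":0,"ay":0,"az":0},{"x":1,"y":0,"z":0,"ax":0,"ay":0,"az":0},{"x":1,"y":0,"z":0,"ax":0,"ay":0,"az":0},{"x":0,"y":0,"z":0,"ax":0,"ay":0,"az":0},{"x":0,"y":0,"z":0,"ax":0,"ay":0,"az":0}]'; python3 st.py
python3 -m inch '[{"x":0.4,"y":0,"z":0,"ax":0,"ay":0,"az":0},{"x":0.4,"y":0,"z":0,"ax":0,"ay":0,"az":0},{"x":0.4,"y":0,"z":0,"ax":0,"ay":0,"az":0},{"x":0,"y":0,"z":0,"ax":0,"ay":0,"az":0},{"x":0,"y":0,"z":0,"ax":0,"ay":0,"az":0}]'; python3 st.py
```

```text
time: 8.5
eef_pos: [472.7, -231.5, 133.7]
orientation: [[0.086, 0.996, 0.001], [0.996, -0.086, -0.0], [-0.0, 0.001, -1.0]]
ft_force: [-0.0, -0.8, -1.6]
opening: 0.22
grip_force: 68.7
t 8.5 p [ 472.7 -231.5  133.7] yaw_toolx-from-worldY -4.94 z [ 0.001 -0.    -1.   ] F [-0.01 -0.8  -1.56] T [-0.01  0.01  0.07] op 0.22 g 68.66398215293884 q [-0.2   0.35  0.7   1.95 -0.28  0.93  0.55]
time: 9.12
eef_pos: [473.4, -220.2, 133.4]
orientation: [[0.087, 0.996, 0.0], [0.996, -0.087, -0.001], [-0.001, 0.0, -1.0]]
ft_force: [-0.4, -2.9, -2.0]
opening: 0.22
grip_force: 68.7
t 9.125 p [ 473.4 -220.2  133.4] yaw_toolx-from-worldY -5.0 z [ 0.    -0.001 -1.   ] F [-0.37 -2.89 -2.02] T [-0.6   0.06  0.04] op 0.22 g 68.68061184883118 q [-0.22  0.34  0.7   1.96 -0.27  0.93  0.52]
```

```bash
python3 -m inch '[{"x":0.4,"y":0,"z":0,"ax":0,"ay":0,"az":0},{"x":0.4,"y":0,"z":0,"ax":0,"ay":0,"az":0},{"x":0.4,"y":0,"z":0,"ax":0,"ay":0,"az":0},{"x":0.1,"y":0,"z":0,"ax":0,"ay":0,"az":0},{"x":0,"y":0,"z":0,"ax":0,"ay":0,"az":0},{"x":0,"y":0,"z":0,"ax":0,"ay":0,"az":0},{"x":0,"y":0,"z":0,"ax":0,"ay":0,"az":0}]'; python3 st.py
python3 - <<'E'
from h import *
s=read_state();R=np.array(s['orientation']);p=np.array(s['eef_pos'])
im,d,W=grab('wrist','w4');hsv=cv2.cvtColor(im,cv2.COLOR_BGR2HSV);T=(W-p)@R
a=np.radians(-4.81);Y=np.array([-np.sin(a),np.cos(a)]);X=np.array([Y[1],-Y[0]]);c=np.array([472.9,-221.8]);print('TCP stand',(p[:2]-c)@X,(p[:2]-c)@Y)
S=np.stack([(W[...,:2]-c)@X,(W[...,:2]-c)@Y,W[...,2]],-1)
red=(abs(T[...,1])<8)&(hsv[...,1]>150)&((hsv[...,0]<5)|(hsv[...,0]>174))&(T[...,0]>60)
print('red x range',np.percentile(T[red][:,0],[1,99]).round(1),'stand x',np.percentile(S[red][:,0],[2,98]).round(1),'y',S[red][:,1].max().round(1),np.percentile(S[red][:,2],95))
grip=(abs(T[...,1])<12)&(hsv[...,2]<70)&(T[...,2]<-20)&(T[...,2]>-32)&(T[...,0]>15);print('grip x max',np.percentile(T[grip][:,0],99))
o=(hsv[...,0]<16)&(hsv[...,0]>6)&(hsv[...,1]>180)&(hsv[...,2]>60)&(W[...,2]>50)&(W[...,2]<115)&(S[...,1]>85)
print('fork',np.percentile(S[o],[1,50,99],axis=0).round(1))
E
```

```text
time: 10.0
eef_pos: [474.4, -208.1, 133.5]
orientation: [[0.087, 0.996, 0.0], [0.996, -0.087, -0.002], [-0.002, 0.001, -1.0]]
ft_force: [-0.7, -6.8, -1.7]
opening: 0.221
grip_force: 68.7
t 10.0 p [ 474.4 -208.1  133.5] yaw_toolx-from-worldY -5.0 z [ 0.    -0.002 -1.   ] F [-0.7  -6.84 -1.71] T [-1.35  0.11  0.01] op 0.221 g 68.6885404586792 q [-0.25  0.33  0.7   1.97 -0.26  0.93  0.49]
TCP stand 0.3544282241526646 13.807212394403956
red x range [68.9 86.4] stand x [-3.3  5.8] y 100.4 155.40629138644974
grip x max 101.54702403119308
fork [[-19.4  90.6  76.5]
 [ -7.3  95.6  97.9]
 [ 20.1 100.3 103.4]]
```

View pics/w4.png

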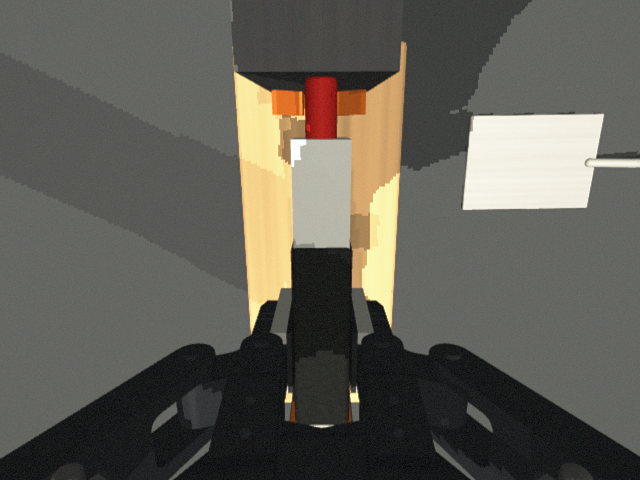

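The plunger, at (321,80), presses on the post face centred above the fork, which shows at (272–366,103). Compression is about 17.6 mm, and the tip clears the block by about 4 mm. Next I slide down.

```bash
python3 -m inch '[{"x":0,"y":-0.07,"z":0.3,"ax":0,"ay":0,"az":0},{"x":0,"y":0,"z":0.5,"ax":0,"ay":0,"az":0},{"x":0,"y":0,"z":0.5,"ax":0,"ay":0,"az":0},{"x":0,"y":0,"z":0.5,"ax":0,"ay":0,"az":0},{"x":0,"y":0,"z":0.5,"ax":0,"ay":0,"az":0},{"x":0,"y":0,"z":0.5,"ax":0,"ay":0,"az":0}]'; python3 st.py
python3 -m inch '[{"x":0,"y":0,"z":0.5,"ax":0,"ay":0,"az":0},{"x":0,"y":0,"z":0.5,"ax":0,"ay":0,"az":0},{"x":0,"y":0,"z":0.5,"ax":0,"ay":0,"az":0},{"x":0,"y":0,"z":0.5,"ax":0,"ay":0,"az":0},{"x":0,"y":0,"z":0.5,"ax":0,"ay":0,"az":0},{"x":0,"y":0,"z":0.2,"ax":0,"ay":0,"az":0},{"x":0,"y":0,"z":0,"ax":0,"ay":0,"az":0}]'; python3 st.py
```

```text
time: 10.8
eef_pos: [474.8, -208.2, 106.2]
orientation: [[0.088, 0.996, 0.003], [0.996, -0.088, -0.002], [-0.002, 0.003, -1.0]]
ft_force: [-0.0, -6.1, 3.0]
opening: 0.222
grip_force: 69.2
t 10.8 p [ 474.8 -208.2  106.2] yaw_toolx-from-worldY -5.03 z [ 0.003 -0.002 -1.   ] F [-0.05 -6.06  3.  ] T [-0.99  0.06 -0.01] op 0.222 g 69.22973871231079 q [-0.23  0.37  0.68  2.   -0.3   0.87  0.53]
time: 11.68
eef_pos: [474.8, -208.2, 79.1]
orientation: [[0.088, 0.996, 0.003], [0.996, -0.088, -0.002], [-0.002, 0.003, -1.0]]
ft_force: [-0.1, -7.1, 2.1]
opening: 0.218
grip_force: 69.2
t 11.675 p [ 474.8 -208.2   79.1] yaw_toolx-from-worldY -5.04 z [ 0.003 -0.002 -1.   ] F [-0.09 -7.07  2.06] T [-1.08  0.12  0.01] op 0.218 g 69.18464541435242 q [-0.2   0.41  0.65  2.02 -0.34  0.82  0.56]
```

```bash
python3 -m inch '[{"x":0,"y":0,"z":0.2,"ax":0,"ay":0,"az":0},{"x":0,"y":0,"z":0.2,"ax":0,"ay":0,"az":0},{"x":0,"y":0,"z":0.2,"ax":0,"ay":0,"az":0}]'; python3 -m inch '[{"x":0,"y":0,"z":0.15,"ax":0,"ay":0,"az":0},{"x":0,"y":0,"z":0.15,"ax":0,"ay":0,"az":0}]'; python3 -m inch '[{"x":0,"y":0,"z":0.1,"ax":0,"ay":0,"az":0},{"x":0,"y":0,"z":0.1,"ax":0,"ay":0,"az":0}]'; python3 st.py
```

```text
time: 12.05
eef_pos: [475.0, -208.2, 73.3]
orientation: [[0.088, 0.996, 0.003], [0.996, -0.088, -0.002], [-0.002, 0.003, -1.0]]
ft_force: [-0.5, -6.8, 4.0]
opening: 0.221
grip_force: 69.2
time: 12.3
eef_pos: [475.0, -208.3, 70.3]
orientation: [[0.088, 0.996, 0.003], [0.996, -0.088, -0.002], [-0.002, 0.003, -1.0]]
ft_force: [-0.6, -5.7, 3.2]
opening: 0.222
grip_force: 69.2
time: 12.55
eef_pos: [475.0, -208.3, 68.3]
orientation: [[0.088, 0.996, 0.003], [0.996, -0.088, -0.002], [-0.002, 0.003, -1.0]]
ft_force: [-0.3, -7.0, 2.9]
opening: 0.221
grip_force: 69.2
t 12.55 p [ 475.  -208.3   68.3] yaw_toolx-from-worldY -5.04 z [ 0.003 -0.002 -1.   ] F [-0.34 -7.02  2.93] T [-1.02  0.12 -0.01] op 0.221 g 69.21870231628418 q [-0.19  0.43  0.64  2.02 -0.36  0.79  0.57]
```

```bash
python3 -m inch '[{"x":0,"y":-0.08,"z":0.1,"ax":0,"ay":0,"az":0},{"x":0,"y":0,"z":0.1,"ax":0,"ay":0,"az":0}]'; python3 -m inch '[{"x":0,"y":0,"z":0.1,"ax":0,"ay":0,"az":0},{"x":0,"y":0,"z":0.05,"ax":0,"ay":0,"az":0}]'; python3 -m inch '[{"x":0,"y":0,"z":0.05,"ax":0,"ay":0,"az":0},{"x":0,"y":0,"z":0.05,"ax":0,"ay":0,"az":0}]';python3 st.py
```

```text
time: 12.8
eef_pos: [474.6, -208.3, 66.5]
orientation: [[0.088, 0.996, 0.004], [0.996, -0.088, -0.003], [-0.002, 0.004, -1.0]]
ft_force: [-0.7, -6.9, 1.8]
opening: 0.225
grip_force: 69.3
time: 13.05
eef_pos: [474.5, -208.2, 64.9]
orientation: [[0.088, 0.996, 0.004], [0.996, -0.088, -0.002], [-0.002, 0.004, -1.0]]
ft_force: [0.4, -7.8, 3.4]
opening: 0.222
grip_force: 69.3
time: 13.3
eef_pos: [474.4, -208.2, 63.9]
orientation: [[0.088, 0.996, 0.004], [0.996, -0.088, -0.002], [-0.002, 0.004, -1.0]]
ft_force: [-1.1, -5.6, 2.6]
opening: 0.222
grip_force: 69.3
t 13.3 p [ 474.4 -208.2   63.9] yaw_toolx-from-worldY -5.05 z [ 0.004 -0.002 -1.   ] F [-1.05 -5.6   2.61] T [-1.02  0.07 -0.07] op 0.222 g 69.2759370803833 q [-0.18  0.44  0.64  2.03 -0.36  0.78  0.58]
```

```bash
python3 -m inch '[{"x":0,"y":0,"z":0.05,"ax":0,"ay":0,"az":0},{"x":0,"y":0,"z":0.05,"ax":0,"ay":0,"az":0}]'; python3 -m inch '[{"x":0,"y":0,"z":0.05,"ax":0,"ay":0,"az":0},{"x":0,"y":0,"z":0.05,"ax":0,"ay":0,"az":0}]';python3 st.py
```

```text
time: 13.55
eef_pos: [474.5, -208.2, 63.2]
orientation: [[0.088, 0.996, 0.004], [0.996, -0.088, -0.002], [-0.002, 0.004, -1.0]]
ft_force: [-0.6, -7.0, 7.7]
opening: 0.223
grip_force: 69.7
time: 13.8
eef_pos: [474.6, -208.4, 62.6]
orientation: [[0.088, 0.996, 0.004], [0.996, -0.088, -0.002], [-0.001, 0.004, -1.0]]
ft_force: [-2.4, -6.7, 9.4]
opening: 0.222
grip_force: 70.2
t 13.8 p [ 474.6 -208.4   62.6] yaw_toolx-from-worldY -5.05 z [ 0.004 -0.002 -1.   ] F [-2.4  -6.67  9.38] T [-0.45  0.34  0.16] op 0.222 g 70.19830226898193 q [-0.18  0.44  0.63  2.03 -0.36  0.78  0.58]
```

```bash
python3 -m inch '[{"x":0,"y":0,"z":0.05,"ax":0,"ay":0,"az":0},{"x":0,"y":0,"z":0.05,"ax":0,"ay":0,"az":0}]';python3 st.py
```

```text
time: 14.05
eef_pos: [474.5, -208.4, 61.6]
orientation: [[0.088, 0.996, 0.004], [0.996, -0.088, -0.002], [-0.002, 0.004, -1.0]]
ft_force: [-2.5, -7.3, 6.0]
opening: 0.22
grip_force: 69.9
t 14.05 p [ 474.5 -208.4   61.6] yaw_toolx-from-worldY -5.04 z [ 0.004 -0.002 -1.   ] F [-2.47 -7.34  5.98] T [-0.75  0.3   0.1 ] op 0.22 g 69.85760450363159 q [-0.18  0.44  0.63  2.03 -0.37  0.78  0.58]
```

```bash
cat > m5.py <<'E'
import sys
from h import *
f=sys.argv[1]
s=read_state();R=np.array(s['orientation']);p=np.array(s['eef_pos'])
im,d,W=grab('wrist',f);hsv=cv2.cvtColor(im,cv2.COLOR_BGR2HSV);T=(W-p)@R
a=np.radians(-4.81);Y=np.array([-np.sin(a),np.cos(a)]);X=np.array([Y[1],-Y[0]]);c=np.array([472.9,-221.8]);print('TCP stand',(p[:2]-c)@X,(p[:2]-c)@Y,p[2])
S=np.stack([(W[...,:2]-c)@X,(W[...,:2]-c)@Y,W[...,2]],-1)
red=(abs(T[...,1])<9)&(hsv[...,1]>150)&((hsv[...,0]<5)|(hsv[...,0]>174))&(T[...,0]>60)
wh=(abs(T[...,1])<12)&(hsv[...,1]<60)&(hsv[...,2]>90)&(T[...,0]>36)&(T[...,0]<67)&(T[...,2]<0)
for n,m in(('red',red),('tube',wh)):
    x0,x1=np.percentile(T[m][:,0],[3,97])
    for lo,hi in((x0,(x0+x1)/2),((x0+x1)/2,x1)):
        k=m&(T[...,0]>lo)&(T[...,0]<hi);print(n,np.round([lo,hi],1),'stand x',np.percentile(S[k][:,0],[3,97]).round(1),'top z',np.percentile(W[k][:,2],85).round(2))
o=(hsv[...,0]<18)&(hsv[...,0]>5)&(hsv[...,1]>170)&(hsv[...,2]>60)&(W[...,2]>50)&(W[...,2]<125)&(S[...,1]>85)&(S[...,1]<104)
print('fork',o.sum(),np.percentile(S[o],[1,50,99],axis=0).round(1))
cv2.imwrite('pics/'+f+'c.png',cv2.resize(im[0:200,200:440],None,fx=3,fy=3,interpolation=cv2.INTER_NEAREST))
np.save('pics/'+f+'S.npy',S)
E
python3 m5.py w5
```

```text
TCP stand 0.4965719581940341 13.465856379804153 61.56433871775652
red [69.2 77.7] stand x [-3.   5.7] top z 85.43
red [77.7 86.2] stand x [-2.9  5.9] top z 85.7
tube [37.  51.6] stand x [-7.2  9.7] top z 89.06
tube [51.6 66.2] stand x [-7.1  9.7] top z 89.53
fork 5163 [[-19.6  90.4  75.1]
 [ -4.7  95.6  97. ]
 [ 20.  100.3 103.3]]
```

View pics/w5c.png

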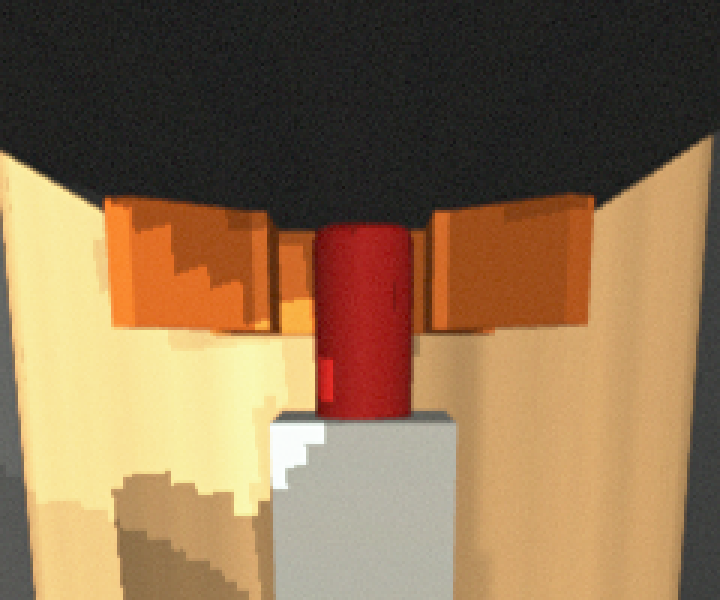

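The plunger, at (363,320) in the crop, is between the pocket walls, about 1 mm toward +x. It rests on the floor, and the rail has pitched about 1.7° foot-up, so the seated axis is about 80 mm. I level and centre it next.

```bash
python3 -m inch '[{"x":0,"y":-0.05,"z":-0.1,"ax":0,"ay":-0.8,"az":0},{"x":0,"y":-0.05,"z":-0.1,"ax":0,"ay":-0.8,"az":0},{"x":0,"y":0,"z":0,"ax":0,"ay":0,"az":0},{"x":0,"y":0,"z":0,"ax":0,"ay":0,"az":0}]';python3 st.py; python3 m5.py w6
```

```text
time: 14.6
eef_pos: [474.3, -208.3, 63.7]
orientation: [[0.088, 0.996, 0.003], [0.996, -0.088, -0.03], [-0.03, 0.006, -1.0]]
ft_force: [-0.5, -6.5, 6.6]
opening: 0.217
grip_force: 70.0
t 14.6 p [ 474.3 -208.3   63.7] yaw_toolx-from-worldY -5.06 z [ 0.003 -0.03  -1.   ] F [-0.49 -6.47  6.59] T [-0.71 -0.01 -0.01] op 0.217 g 69.99093174934387 q [-0.22  0.43  0.65  2.04 -0.34  0.77  0.55]
TCP stand 0.30309033600308743 13.601595420471984 63.729295048454354
red [69.2 77.4] stand x [-3.   5.8] top z 85.79
red [77.4 85.5] stand x [-2.9  5.8] top z 85.71
tube [37.1 51.6] stand x [-7.3  9.6] top z 90.11
tube [51.6 66.2] stand x [-7.2  9.6] top z 90.23
fork 4895 [[-19.6  90.6  75.2]
 [ -3.9  95.8  97.3]
 [ 20.  100.3 103.3]]
```

```bash
python3 -m inch '[{"x":-0.2,"y":-0.03,"z":0,"ax":0,"ay":0,"az":0},{"x":-0.2,"y":-0.03,"z":0.01,"ax":0,"ay":0,"az":0},{"x":-0.1,"y":0,"z":0,"ax":0,"ay":0,"az":0},{"x":-0.1,"y":0,"z":0.01,"ax":0,"ay":0,"az":0}]';python3 st.py; python3 -m inch '[{"x":-0.1,"y":0,"z":0,"ax":0,"ay":0,"az":0},{"x":-0.1,"y":0,"z":0,"ax":0,"ay":0,"az":0},{"x":0,"y":0,"z":0,"ax":0,"ay":0,"az":0}]'; python3 st.py
```

```text
time: 15.15
eef_pos: [473.8, -213.6, 63.7]
orientation: [[0.088, 0.996, 0.004], [0.996, -0.088, -0.029], [-0.029, 0.006, -1.0]]
ft_force: [0.2, -4.7, 6.5]
opening: 0.225
grip_force: 69.9
t 15.15 p [ 473.8 -213.6   63.7] yaw_toolx-from-worldY -5.08 z [ 0.004 -0.029 -1.   ] F [ 0.24 -4.69  6.5 ] T [-0.42 -0.22 -0.16] op 0.225 g 69.90344524383545 q [-0.2   0.44  0.65  2.03 -0.34  0.77  0.56]
time: 15.52
eef_pos: [473.6, -215.3, 63.6]
orientation: [[0.088, 0.996, 0.004], [0.996, -0.088, -0.029], [-0.029, 0.006, -1.0]]
ft_force: [0.6, -5.1, 6.0]
opening: 0.22
grip_force: 69.9
t 15.525 p [ 473.6 -215.3   63.6] yaw_toolx-from-worldY -5.07 z [ 0.004 -0.029 -1.   ] F [ 0.61 -5.14  5.99] T [-0.3  -0.27 -0.14] op 0.22 g 69.89591717720032 q [-0.2   0.44  0.65  2.03 -0.34  0.77  0.56]
```

```bash
python3 -m inch '[{"x":-0.15,"y":0,"z":0,"ax":0,"ay":0,"az":0},{"x":-0.15,"y":0,"z":0.01,"ax":0,"ay":0,"az":0},{"x":0,"y":0,"z":0,"ax":0,"ay":0,"az":0}]';python3 st.py; python3 -m inch '[{"x":-0.15,"y":0,"z":0.01,"ax":0,"ay":0,"az":0},{"x":-0.1,"y":0,"z":0,"ax":0,"ay":0,"az":0},{"x":0,"y":0,"z":0,"ax":0,"ay":0,"az":0},{"x":0,"y":0,"z":0,"ax":0,"ay":0,"az":0}]'; python3 st.py; python3 m5.py w7; python3 -c "
from h import *
grab('side','s7')
im=cv2.imread('pics/s7.png');cv2.imwrite('pics/s7c.png',cv2.resize(im[270:480,260:400],None,fx=2.8,fy=2.8))"
```

```text
time: 15.9
eef_pos: [473.4, -217.9, 63.6]
orientation: [[0.088, 0.996, 0.003], [0.996, -0.088, -0.028], [-0.028, 0.006, -1.0]]
ft_force: [1.5, -3.6, 7.1]
opening: 0.221
grip_force: 69.9
t 15.9 p [ 473.4 -217.9   63.6] yaw_toolx-from-worldY -5.07 z [ 0.003 -0.028 -1.   ] F [ 1.51 -3.63  7.05] T [-0.15 -0.26 -0.16] op 0.221 g 69.88935470581055 q [-0.19  0.44  0.65  2.03 -0.34  0.77  0.57]
time: 16.4
eef_pos: [473.2, -219.9, 63.5]
orientation: [[0.088, 0.996, 0.003], [0.996, -0.088, -0.028], [-0.027, 0.006, -1.0]]
ft_force: [1.8, -3.3, 6.0]
opening: 0.221
grip_force: 69.9
t 16.4 p [ 473.2 -219.9   63.5] yaw_toolx-from-worldY -5.04 z [ 0.003 -0.028 -1.   ] F [ 1.81 -3.34  6.02] T [ 0.03 -0.28 -0.16] op 0.221 g 69.88683700561523 q [-0.19  0.44  0.65  2.03 -0.34  0.77  0.57]
TCP stand 0.16126762101914832 1.9031020870127946 63.45130896020937
red [69.7 83.3] stand x [-3.1  5.6] top z 85.65
red [83.3 96.8] stand x [-3.1  5.8] top z 85.74
tube [37.  51.6] stand x [-7.3  9.5] top z 89.92
tube [51.6 66.2] stand x [-7.3  9.6] top z 90.06
fork 6140 [[-19.5  90.3  74.7]
 [ -4.9  95.2  96.6]
 [ 20.  100.3 103.3]]
```

View pics/s7c.png

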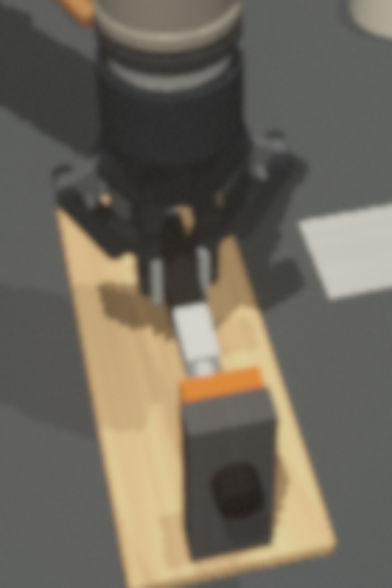

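The side crop shows the rail going in behind the orange block, with the collar hidden at about (205,370). About 2 mm remains.

```bash
python3 -m inch '[{"x":-0.1,"y":0,"z":0,"ax":0,"ay":0,"az":0},{"x":-0.1,"y":0,"z":0,"ax":0,"ay":0,"az":0},{"x":0,"y":0,"z":0,"ax":0,"ay":0,"az":0}]';python3 st.py; python3 -m inch '[{"x":-0.1,"y":0,"z":0,"ax":0,"ay":0,"az":0},{"x":0,"y":0,"z":0,"ax":0,"ay":0,"az":0}]'; python3 st.py
```

```text
time: 16.88
eef_pos: [473.1, -221.7, 63.4]
orientation: [[0.088, 0.996, 0.003], [0.996, -0.088, -0.027], [-0.027, 0.006, -1.0]]
ft_force: [2.1, -2.7, 5.4]
opening: 0.221
grip_force: 69.9
t 16.875 p [ 473.1 -221.7   63.4] yaw_toolx-from-worldY -5.05 z [ 0.003 -0.027 -1.   ] F [ 2.15 -2.71  5.36] T [ 0.07 -0.38 -0.13] op 0.221 g 69.86145973205566 q [-0.18  0.44  0.65  2.03 -0.34  0.77  0.58]
time: 17.12
eef_pos: [473.0, -222.5, 63.4]
orientation: [[0.088, 0.996, 0.003], [0.996, -0.088, -0.027], [-0.027, 0.006, -1.0]]
ft_force: [1.3, -3.4, 5.2]
opening: 0.221
grip_force: 69.9
t 17.125 p [ 473.  -222.5   63.4] yaw_toolx-from-worldY -5.04 z [ 0.003 -0.027 -1.   ] F [ 1.3  -3.41  5.16] T [ 0.15 -0.32 -0.12] op 0.221 g 69.85211849212646 q [-0.18  0.44  0.65  2.03 -0.34  0.77  0.58]
```

```bash
python3 -m inch '[{"x":-0.1,"y":0,"z":0,"ax":0,"ay":0,"az":0},{"x":0,"y":0,"z":0,"ax":0,"ay":0,"az":0}]'; python3 -m inch '[{"x":-0.1,"y":0,"z":0,"ax":0,"ay":0,"az":0},{"x":0,"y":0,"z":0,"ax":0,"ay":0,"az":0}]'; python3 st.py; python3 m5.py w8
```

```text
time: 17.38
eef_pos: [473.0, -222.5, 63.4]
orientation: [[0.087, 0.996, 0.003], [0.996, -0.087, -0.026], [-0.025, 0.005, -1.0]]
ft_force: [0.8, -0.2, 6.4]
opening: 0.217
grip_force: 70.0
time: 17.62
eef_pos: [473.0, -222.5, 63.4]
orientation: [[0.087, 0.996, 0.002], [0.996, -0.087, -0.024], [-0.024, 0.005, -1.0]]
ft_force: [1.8, 1.9, 8.2]
opening: 0.22
grip_force: 70.2
t 17.625 p [ 473.  -222.5   63.4] yaw_toolx-from-worldY -4.99 z [ 0.002 -0.024 -1.   ] F [1.79 1.89 8.2 ] T [ 0.78 -0.33 -0.21] op 0.22 g 70.15090227127075 q [-0.18  0.44  0.65  2.03 -0.35  0.77  0.58]
TCP stand 0.13006564740889734 -0.705759851545748 63.38371955670545
red [69.8 84.6] stand x [-3.1  5.6] top z 85.65
red [84.6 99.4] stand x [-3.1  5.7] top z 85.75
tube [37.1 51.6] stand x [-7.3  9.5] top z 89.88
tube [51.6 66.2] stand x [-7.3  9.5] top z 89.99
fork 6451 [[-19.5  90.3  74.5]
 [ -4.9  95.1  96.4]
 [ 20.  100.3 103.3]]
```

The collar has stopped on the block face: the TCP stalls and the force has reversed. I relieve the load and let go.

```bash
python3 -m inch '[{"x":0.1,"y":0,"z":-0.05,"ax":0,"ay":0,"az":0},{"x":0,"y":0,"z":0,"ax":0,"ay":0,"az":0}]'; python3 -m inch '[{"x":0,"y":0,"z":0,"ax":0,"ay":0,"az":0},{"x":0,"y":0,"z":0,"ax":0,"ay":0,"az":0},{"x":0,"y":0,"z":0,"ax":0,"ay":0,"az":0},{"x":0,"y":0,"z":0,"ax":0,"ay":0,"az":0},{"x":0,"y":0,"z":0,"ax":0,"ay":0,"az":0},{"x":0,"y":0,"z":0,"ax":0,"ay":0,"az":0}]' 0; python3 st.py
python3 -m inch '[{"x":0,"y":0,"z":-1,"ax":0,"ay":0,"az":0},{"x":0,"y":0,"z":-2,"ax":0,"ay":0,"az":0},{"x":0,"y":0,"z":-4,"ax":0,"ay":0,"az":0},{"x":0,"y":0,"z":-4,"ax":0,"ay":0,"az":0},{"x":0,"y":0,"z":-4,"ax":0,"ay":0,"az":0},{"x":0,"y":0,"z":0,"ax":0,"ay":0,"az":0},{"x":0,"y":0,"z":0,"ax":0,"ay":0,"az":0},{"x":0,"y":0,"z":0,"ax":0,"ay":0,"az":0}]'
python3 - <<'E'
from h import *
s=read_state();im,d,W=grab('wrist','w9');hsv=cv2.cvtColor(im,cv2.COLOR_BGR2HSV)
a=np.radians(-4.81);Y=np.array([-np.sin(a),np.cos(a)]);X=np.array([Y[1],-Y[0]]);c=np.array([472.9,-221.8])
S=np.stack([(W[...,:2]-c)@X,(W[...,:2]-c)@Y,W[...,2]],-1)
m=(abs(S[...,0])<12)&(abs(S[...,1])<100)&(W[...,2]>75)&(W[...,2]<100)
for lo,hi in((-66,-40),(-34,-10),(10,34),(38,66),(72,98)):
    k=m&(S[...,1]>lo)&(S[...,1]<hi)
    if k.sum()>20: print(lo,hi,np.percentile(S[k][:,0],[3,97]).round(1),'top',np.percentile(W[k][:,2],80).round(2))
b=m&(hsv[...,2]<60)&(abs(S[...,1])<60);print('grip y',np.percentile(S[b][:,1],[1,99]))
E
```

```text
time: 17.92
eef_pos: [472.9, -222.6, 63.6]
orientation: [[0.087, 0.996, 0.003], [0.996, -0.087, -0.026], [-0.026, 0.005, -1.0]]
ft_force: [3.6, 1.3, 6.6]
opening: 0.22
grip_force: 69.8
time: 18.68
eef_pos: [469.9, -223.8, 62.3]
orientation: [[0.087, 0.996, -0.002], [0.996, -0.087, -0.028], [-0.028, -0.0, -1.0]]
ft_force: [0.6, -0.1, -0.4]
opening: 0.999
grip_force: 0.0
t 18.675 p [ 469.9 -223.8   62.3] yaw_toolx-from-worldY -4.97 z [-0.002 -0.028 -1.   ] F [ 0.61 -0.07 -0.37] T [ 0.02 -0.01  0.01] op 0.999 g 0.0 q [-0.18  0.44  0.65  2.03 -0.34  0.77  0.58]
time: 19.68
eef_pos: [469.4, -219.2, 211.2]
orientation: [[0.087, 0.996, -0.005], [0.996, -0.087, -0.027], [-0.028, -0.002, -1.0]]
ft_force: [-0.0, -0.4, -0.9]
opening: 0.997
grip_force: 0.0
-66 -40 [-8.1  9.1] top 89.5
-34 -10 [-8.6 10.2] top 90.56
10 34 [-8.8 10.4] top 90.94
38 66 [-7.8  9.4] top 90.14
72 98 [-10.7  11.2] top 91.23
grip y [-31.67776577  33.81913386]
```

View pics/w9.png

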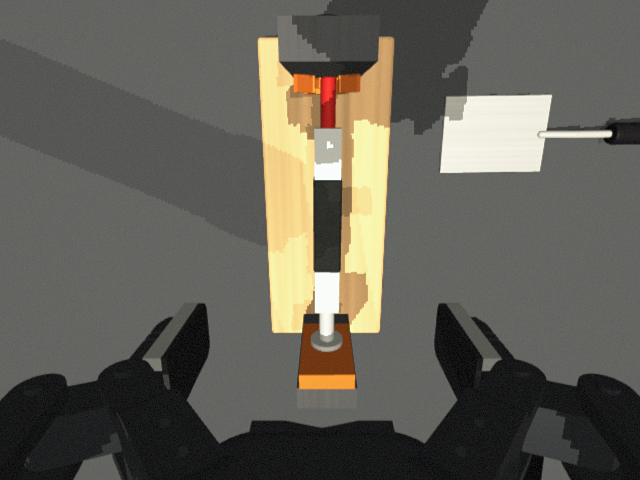

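The rail is seated: its collar is flush on the orange block at (326,341) and its red end is in the pocket at (328,85). It is level to about 0.4° and the gripper is clear, so I hand in.

```bash
python3 -c "
from rig import job
print(job.close_job())"
```

```text
the job is handed in; nothing more can be done
None
```

The rail is fitted between the posts: tip home in the orange block, red end in the pocket, level to about 0.4°, gripper clear. The job was handed in after about 20 s of the 48 s; no verdict was returned.

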